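# Hold the condensing lens up to the practice eye for the examiner

### The job

The examiner at the right-hand end of the desk wants to look into the practice eye: flip its dust cover up and right over so that it stays open, then take the largest condensing lens out of the rack by its rim, without touching the glass, and hold it up in the air about 5 cm in front of the pupil. Centre it on the eye's line of sight and square to it (the eye may look slightly upward), more domed face away from the eye. Finish while still holding the lens there, still and clear of the eye and rack; do not knock the lens against the eye or shift the eye from its setting, and leave everything else where it is.

Things in the scene. Friction and masses are not known exactly. Their poses are not given: they have to be found in the camera images.
- pupil (a point): Centre of the practice eye's pupil: black dot 8 mm across on a white eyeball in a cream barrel (44 mm across). x = line of sight, straight out of the eye; y = eye's left, level; z = up, square to x. The eye looks to the robot's right (-y) within 25 degrees and 0 to 18 degrees upward; pupil 0.165 to 0.235 m above the desk. Its height and tilt are clamped stiffly and must stay.
- eye_cover (a joint): Flip-up dust cover: grey disc 40 mm across on two side arms, 5 to 8 mm in front of the pupil when shut. It turns about a cross axis of the barrel (level, 22 mm straight behind the pupil). 0 = shut (start), 1.4 rad = flipped over above the barrel, its stop. Light: about 1 N at the tab. Let go below 0.6 rad it falls shut; beyond 1.0 rad it falls open by itself and stays.
- cover_tab (a point): Mid top edge of the cover's tab, a grey plate 18 mm wide, 4 mm thick, standing 28 mm up from a bracket on the disc's upper edge. Shut, it is 7 mm behind and 50 mm above the pupil, in the axes of pupil; the disc and bracket in front of it reach 22 mm above the line of sight, like the barrel (24 to 94 mm behind the pupil). Push the tab's upper half back (-x of pupil) to open.
- lens_large: Largest condensing lens: glass in a plain black rim 54 mm across, 14 mm thick along the lens axis, 52 to 85 g. Origin at the lens centre; x = lens axis, out of the more domed face (glass 2.5 mm beyond the rim, flatter face 1 mm). The glass begins 4.5 mm inside the outer edge. Stands on edge in the rack, x level, centre 44 mm above the desk, in any of the three filled slots, any roll about x.
- lens_medium: Middle condensing lens, the same make: rim 44 mm in diameter, 14 mm thick, centre 38 mm above the desk. Same axes. Stays in the rack.
- lens_small: Small condensing lens, the same make: rim 32 mm in diameter, 12 mm thick, centre 30 mm above the desk. Same axes. Stays in the rack.
- lens_rack: Grey fixed rack, 200 x 64 mm, base 10 mm high; origin on the desk under its middle, x along its length, pointing to the robot's right within 17 degrees. Slots at x = -69, -23, 23 (empty), 69 mm; in each a lens stands on two rails, axis along x, more domed face to +x, between cheeks 17 mm apart, 34 mm wide, top 28 mm above the desk. A lens lifts straight up.
- drop_bottle_a: Bystander: white eye-drop bottle, 24 mm across, 60 mm tall, origin under its centre. Near the robot, in front of the rack.
- drop_bottle_b: Bystander: another such bottle, between the rack and the eye.
- contact_case: Bystander: white twin contact-lens case, 71 x 35 x 14 mm, origin under its centre.
- penlight: Bystander: aluminium penlight lying on the desk, 135 mm long, 13 mm thick, origin at its underside near its middle.
- occluder: Bystander: black eye-cover paddle lying flat, 176 mm long, 5 mm thick, disc 62 mm across at its +x end.
- swab_jar: Bystander: glass jar with steel lid, 68 mm across, 97 mm tall, origin under its centre, left of the eye.
- eye_stand: Fixed stand of the practice eye: cream round base 116 mm across, 20 mm high, with a post carrying fork and barrel; origin on the desk under the post (52 mm behind the pupil), x towards where the eye looks (level).

How it is judged (in metres and radians):
On the way, in this order (a step that is already met when the one before it is completed fails the run):
1. the dust cover is flipped right over and stays open (value of joint eye_cover above 1.25 rad and contact force between the fingers and lens_large below 0.1 N), for 0.3 s.
2. the largest lens is lifted clear of the rack in the fingers (height (world z) of lens_large above 0.1 m and contact force between the fingers and lens_large above 0.5 N and contact force between lens_large and lens_rack below 0.05 N), for 0.2 s.
At the end, for the whole second after the job is handed in: Cover open (above 1.25 rad). Fingers hold the largest lens, still, touching nothing else, robot clear of the eye: centre 38-62 mm before the pupil, within 8 mm of the line of sight sideways and in height, axis within 0.17 rad of it, more domed face away from the eye (value of joint eye_cover above 1.25 rad and x of lens_large in the frame of pupil between 0.038 and 0.062 m and y of lens_large in the frame of pupil between -0.008 and 0.008 m and z of lens_large in the frame of pupil between -0.008 and 0.008 m and angle between the x axis of lens_large and the x axis of pupil, either way round below 0.17 rad and x of pupil in the frame of lens_large below 0 m and height (world z) of lens_large above 0.13 m and contact force between the fingers and lens_large above 0.5 N and contact force between each of lens_large, the arm, the fingers and eye_stand below 0.05 N and contact force between lens_large and lens_rack below 0.05 N and linear speed of lens_large below 0.015 m/s); the arm keeps its last pose, push and grip.
It fails at once if the fingers press on the glass of the large lens (contact force between the fingers and lens_large_c1 above 0.5 N or contact force between the fingers and lens_large_c2 above 0.5 N).
It fails at once if the eye is moved from its setting (pupil more than 6 mm) (distance of pupil from where it was at the start of the episode above 0.006 m).
It fails at once if the lens is knocked against the eye (contact force between lens_large and eye_stand above 1 N).
It fails at once if another lens is disturbed (more than 15 mm) (distance of any of lens_medium, lens_small from where it was at the start of the episode above 0.015 m).
It fails at once if a bystander is moved more than 20 mm (distance of any of drop_bottle_a, drop_bottle_b, contact_case, penlight, occluder, swab_jar from where it was at the start of the episode above 0.02 m).
It also fails if it takes over 58 s, if anything falls off the work surface, if the arm or the gripper's body presses on something with over 40 N, if the wrist force passes 120 N, or if a joint passes its speed limit or range.

### The arm

A 6-joint arm with a two-finger parallel gripper is mounted at the origin on the work surface. World frame = base frame: x ahead of the robot, y to its left, z up, the work surface at z = 0. Lengths are in mm, angles in degrees, forces in N, time in s.
With the tool pointing down it reaches from about 300 to 850 mm from the base axis. Payload 4.2 kg.
Tool frame: the origin (TCP) lies at the very end of the fingers, on their centre line; the grasp point (between the pads) lies 19 mm behind it (env.grip_depth is the distance from the TCP to the grasp point, in mm); y points along the fingers, z is the direction in which the jaws open and shut, and the axes are right-handed (so a half turn about y gives the same grasp; the last joint's range is limited). The gripper opens to 91 mm and grips with 3 to 60 N. Pads are 32 mm wide; open, the fingers measure 118 mm over their backs; the gripper's body (76 mm by 178 mm) begins 60 mm behind the grasp point.
Start: joints at [-1.146, 18.312, 89.639, -0, 72.044, -1.146], TCP at [575.016, 0, 213.976] pointing down, gripper open.
Joint ranges: [-177.97, 177.97], [-48.28, 115.42], [12.27, 149.76], [-77.06, 257.06], [2.81, 150.46], [-146.56, 146.56]. Speed limits (degrees/s): [147.25, 147.25, 180, 180, 180, 180].

### API

Orientations are given as [roll, pitch, yaw] about the fixed x, y, z axes, in that order (R = Rz(yaw) Ry(pitch) Rx(roll)).
In Python, from workcell import state, imaging, job, env gives the robot as it stands.
- The arm moves only by the shell command python3 -m pendant 'ROWS' [FORCE]. ROWS is JSON, a list of rows, each an object with "delta_pos": the shift along the tool's x, y, z in cm, a list of three; "twist": the turn, a rotation vector about the tool's x, y, z in degrees, a list of three; "grip": the opening in per cent of the stroke, from 0 (shut) to 100 (fully open). In form: [{"delta_pos": [tx, ty, tz], "twist": [wx, wy, wz], "grip": grip}, ...]. A call has exactly 5 rows; each row is the pose to reach, as a shift and turn from the pose commanded when the call began, along the tool's axes at that moment; what a row does not reach only later rows make up. A row lasts 1/10 s, in which the tool goes at most 50 mm and 8.59 degrees, less where a joint would pass 70% of its speed; a pose out of reach is approached as far as the arm can. A call with a gripper value outside its range is refused whole. The fingers move at their own pace and stop on an object; FORCE is the grip in N (left out, the last holds). Time passes only in rows, so rows that repeat a pose let the fingers close, or fill a call up. It gives the time, the measured TCP pose, the force and the opening at its end, in the units of the state.
- state(): the state, without advancing time (a new reading comes with each control period).
- imaging.grab_frame(name): name is "scene" or "side" or "wrist"; returns (picture, depth): 400x640x3 uint8, red, green, blue; 400x640 float32, mm along the optical axis (not along the pixel's ray), 0 where there is no reading.
- imaging.camera_info(name): a dict with "fx", "fy", "cx", "cy" (pixels), "k1" (the pictures are not rectified: a ray, as slopes to the right and down, at radius r is drawn at 1 + k1 r^2 times it, then the intrinsics apply), "R" (3x3) and "t" (3): a world point X has camera coordinates R X + t. Camera axes: x right, y down, z forward; pixel columns grow to the right and rows downward; lengths in mm; the calibration is good to about 2 mm. A picture is of the moment at which its call begins: read the wrist's pose just before it. camera_info takes no time and is no camera call; for the wrist camera it gives the pose at the moment of the call.
- job.job_done(): hands the job in, once; it reports no verdict.
The state is a dict: "time_s": time; "qpos": joint angles; "qvel": joint speeds; "effort": joint torques, N m; "ee_pos": TCP position; "ee_rot": TCP orientation; "force": force on the tool from outside, world axes, zero at the start; "torque": the same for the moment, N m; "gripper_width": finger opening in mm.
Only numpy, scipy, OpenCV 4.12 (cv2) and the standard library are available. Lean on these libraries where they do the work, as an engineer would, in place of code of your own. Each camera call takes 0.05 s, during which the arm holds its last target.

## Working session

There is one attempt and no reset: what is moved stays moved. The work goes in short steps, Python scripts to look and compute and a shell command to move; the robot and the scene stay as the last step left them, time stands still between calls to the robot, and variables do not carry over. Pictures are saved under pics/ and viewed, and the job is handed in when it is done.

```bash
ls; mkdir -p pics
python3 - <<'E'
from workcell import state, imaging, job, env
import cv2
print(state()); print(env.grip_depth)
for n in ["scene","side","wrist"]:
    c=imaging.camera_info(n); print(n,c)
    p,d=imaging.grab_frame(n)
    cv2.imwrite(f"pics/{n}0.png",p[:,:,::-1])
    import numpy as np
    np.save(f"{n}0_d.npy",d); np.save(f"{n}0_p.npy",p); np.savez(f"{n}0_c.npz",**c)
E
```

```text
pics
{'time_s': 0.0, 'qpos': array([-1.14547064e+00,  1.83511310e+01,  8.97050202e+01, -1.89045900e-03,
        7.20419088e+01, -1.14429006e+00]), 'qvel': array([ 0.03806893, -0.00299698,  0.01509347,  0.05358181, -0.00806153,
        0.00105727]), 'effort': array([-5.01459035e-04, -4.12465632e+01, -2.31973493e+01,  7.28826877e-02,
        4.58198413e-02, -1.41870069e-04]), 'ee_pos': array([5.74515878e+02, 4.37447995e-03, 2.13134765e+02]), 'ee_rot': array([-9.00980763e+01,  1.61283588e-04, -9.00005963e+01]), 'force': array([ 0.6828383 ,  0.14511029, -0.79926218]), 'torque': array([-0.01219534, -0.01156149,  0.02704344]), 'gripper_width': 91.09333141139521}
18.8
scene {'fx': 402.22721345235567, 'fy': 402.22721345235567, 'cx': 325.6788707698828, 'cy': 190.88846451757024, 'k1': 0.0215260532460033, 'R': array([[ 0.83577695,  0.5486153 ,  0.0223192 ],
       [ 0.39762946, -0.57672791, -0.71363558],
       [-0.37863929,  0.60531493, -0.70016149]]), 't': array([-501.68817651,  -37.84480828, 1163.19282105])}
side {'fx': 365.97477914983557, 'fy': 365.97477914983557, 'cx': 320.70582305835944, 'cy': 197.51764729936954, 'k1': 0.022722375904136182, 'R': array([[ 0.99782843, -0.06531856, -0.00848006],
       [-0.04854918, -0.64235365, -0.76486911],
       [ 0.04451295,  0.76361985, -0.6441299 ]]), 't': array([-530.3541228 ,  194.30172106,  877.33499499])}
wrist {'fx': 276.5203210517213, 'fy': 276.5203210517213, 'cx': 319.0534443480825, 'cy': 199.69193294503697, 'k1': -0.0425166212620856, 'R': array([[ 9.99997778e-01, -1.41745038e-03, -1.56057728e-03],
       [-9.11781566e-04, -9.58208466e-01,  2.86069406e-01],
       [-1.90084755e-03, -2.86067348e-01, -9.58207629e-01]]), 't': array([-574.9976853 ,  -32.13258328,  392.14848146])}
```

View pics/scene0.png

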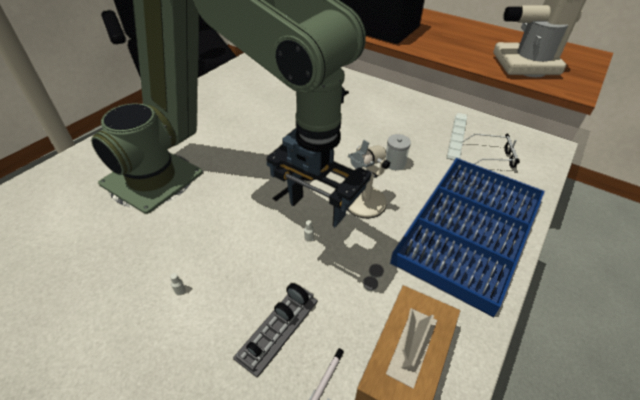

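View pics/side0.png

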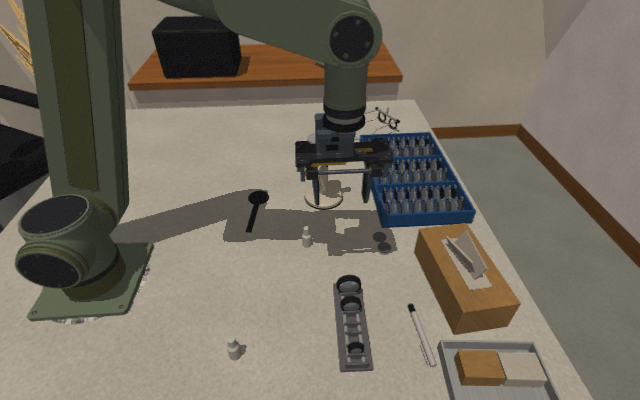

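View pics/wrist0.png

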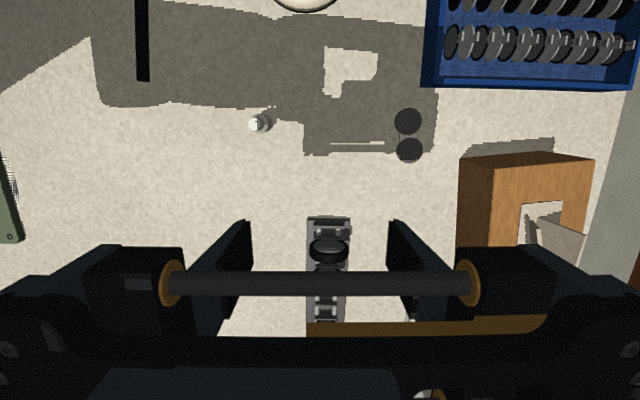

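```bash
cat > h.py <<'E'
import numpy as np, cv2
from scipy.spatial.transform import Rotation as Rot
def K(c): return np.array([[c['fx'],0,c['cx']],[0,c['fy'],c['cy']],[0,0,1.]])
def dist(c): return np.array([float(c['k1']),0,0,0,0])
def ray(c,u,v):
    n=cv2.undistortPoints(np.array([[[u,v]]],float),K(c),dist(c))[0,0]
    return n
def unproj(c,u,v,z):
    n=ray(c,u,v); X=np.array([n[0]*z,n[1]*z,z]); return c['R'].T@(X-c['t'])
def proj(c,X):
    X=np.atleast_2d(X).astype(float)
    r,_=cv2.Rodrigues(np.array(c['R'])); p,_=cv2.projectPoints(X,r,np.array(c['t'],float),K(c),dist(c)); return p[:,0]
def onplane(c,u,v,z):
    n=ray(c,u,v); d=c['R'].T@np.array([n[0],n[1],1]); C=-c['R'].T@c['t']; return C+d*(z-C[2])/d[2]
def cloud(c,d):
    v,u=np.mgrid[0:d.shape[0],0:d.shape[1]]
    n=cv2.undistortPoints(np.stack([u,v],-1).reshape(-1,1,2).astype(float),K(c),dist(c))[:,0]
    z=d.reshape(-1); P=np.c_[n*z[:,None],z]
    return ((P-c['t'])@c['R']).reshape(*d.shape,3)
def load(n):
    return np.load(n+'_p.npy'),np.load(n+'_d.npy'),dict(np.load(n+'_c.npz'))
def grab(n,tag):
    from workcell import imaging
    c=imaging.camera_info(n); p,d=imaging.grab_frame(n)
    np.save(f"{n}{tag}_p.npy",p);np.save(f"{n}{tag}_d.npy",d);np.savez(f"{n}{tag}_c.npz",**c)
    cv2.imwrite(f"pics/{n}{tag}.png",p[:,:,::-1]); return p,d,c
def crop(n,box,s,out):
    p=np.load(n+'_p.npy'); x0,y0,x1,y1=box
    cv2.imwrite(out,cv2.resize(p[y0:y1,x0:x1,::-1],None,fx=s,fy=s,interpolation=cv2.INTER_CUBIC))
E
python3 - <<'E'
from h import *
crop('scene0',(330,110,430,230),6,'pics/s0eye.png')
crop('side0',(300,250,400,390),4,'pics/d0rack.png')
crop('scene0',(220,260,330,390),5,'pics/s0rack.png')
for n in ['scene0','side0','wrist0']:
    p,d,c=load(n); print(n,-c['R'].T@c['t'])
    P=cloud(c,d); 
    print((d==0).mean())
    # desk z stats
    m=np.abs(P[...,2])<15; print(np.median(P[...,2][m]))
E
```

```text
scene0 [ 874.7781277  -450.6903319   798.61270147]
0.00387890625
-0.5572951428681779
side0 [ 499.5828439  -579.78195779  709.23565288]
0.004203125
1.7996010827639788
wrist0 [575.71252407  80.57613196 384.05448715]
0.003609375
0.12290221634502368
```

```bash
ls pics
```

```text
d0rack.png
s0eye.png
s0rack.png
scene0.png
side0.png
wrist0.png
```

View pics/s0eye.png

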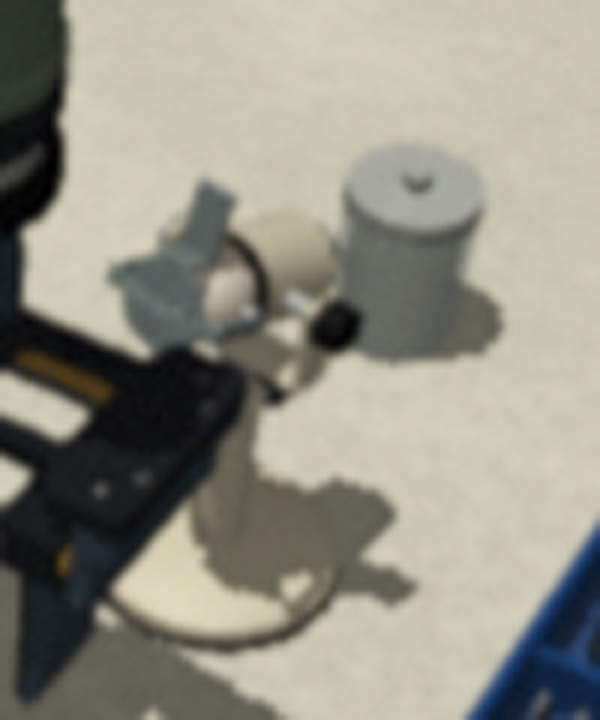

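View pics/d0rack.png

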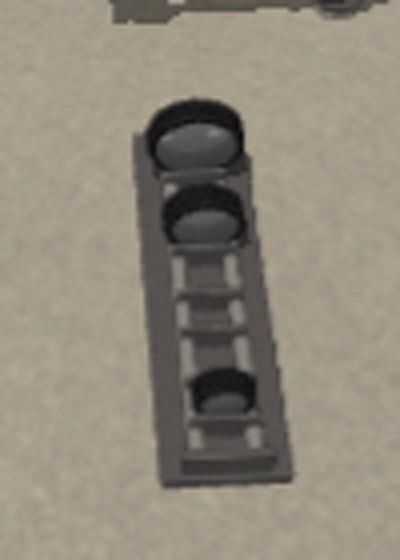

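View pics/s0rack.png

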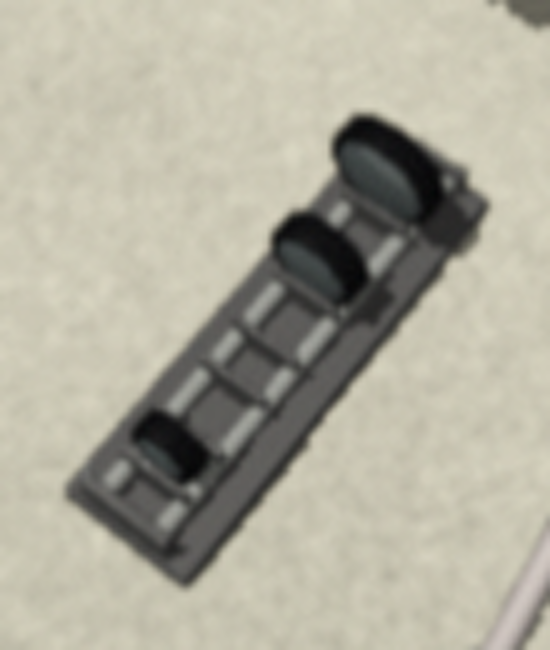

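Run:
```python
from h import *
p,d,c=load('side0')
for u,v in [(340.7,370),(372.5,370),(334.2,283.8),(362.5,288.8)]: print('side',onplane(c,u,v,6).round(1))
p,d,c2=load('scene0')
for u,v in [(234.4,357.6),(257,376),(318,301)]: print('scene',onplane(c2,u,v,6).round(1))
for n in ['side0','scene0']:
    p,d,c=load(n); P=cloud(c,d)
    m=(P[...,2]>8)&(P[...,2]<85)&(P[...,0]>520)&(P[...,0]<700)&(P[...,1]<-70)&(P[...,1]>-360)
    Q=P[m]; g=p[m].astype(int)
    print(n,len(Q),Q.min(0),Q.max(0))
    # large lens: points above 50
    for lo in (-120,-170,-220,-270,-320,-360):
        mm=(Q[:,2]>33)&(Q[:,1]>lo)&(Q[:,1]<lo+50)
        if mm.sum()>3: print(lo,mm.sum(),Q[mm].mean(0).round(1),Q[mm].min(0).round(1),Q[mm].max(0).round(1))
```

```text
side [ 552.8 -258.1    6. ]
side [ 613.2 -262.2    6. ]
side [559.1 -59.5   6. ]
side [622.6 -78.    6. ]
scene [ 554.9 -257.6    6. ]
scene [ 614.4 -259.9    6. ]
scene [621.8 -63.8   6. ]
side0 2800 [ 550.38221701 -262.10954553    8.00344562] [618.00768758 -70.4351499   73.83150545]
-120 342 [584.9 -96.5  56.3] [ 559.5 -102.1   33. ] [612.6 -84.5  73.8]
-170 245 [ 583.9 -142.1   50.6] [ 563.3 -148.2   33.1] [ 605.7 -131.3   63.5]
-270 141 [ 582.2 -233.    41.5] [ 567.1 -238.7   33. ] [ 598.1 -224.7   48.7]
scene0 2462 [ 552.14419007 -261.36133321    8.00115521] [619.84496924 -70.10447472  70.24596554]
-120 304 [591.1 -96.7  55.7] [ 562.1 -102.6   33.1] [613.9 -85.   70.2]
-170 216 [ 589.8 -142.    49.5] [ 565.1 -148.5   33. ] [ 608.  -131.3   61.1]
-270 116 [ 586.2 -232.    40.8] [ 569.2 -237.9   33. ] [ 599.1 -225.    46.5]
```

```bash
python3 -m pendant '[{"delta_pos":[0,-2,-3],"twist":[0,0,0],"grip":100},{"delta_pos":[0,-4,-7],"twist":[0,0,0],"grip":100},{"delta_pos":[0,-6,-11],"twist":[0,0,0],"grip":100},{"delta_pos":[0,-8,-15],"twist":[0,0,0],"grip":100},{"delta_pos":[0,-9,-18],"twist":[0,0,0],"grip":100}]'
python3 - <<'E'
from h import *
grab('scene','1');grab('side','1');grab('wrist','1')
E
```

```text
time_s: 0.65
ee_pos: [393.1, 0.0, 305.3]
ee_rot: [-89.9, -0.0, -90.0]
force: [-0.8, 0.2, 0.7]
gripper_width: 91.4
```

View pics/scene1.png

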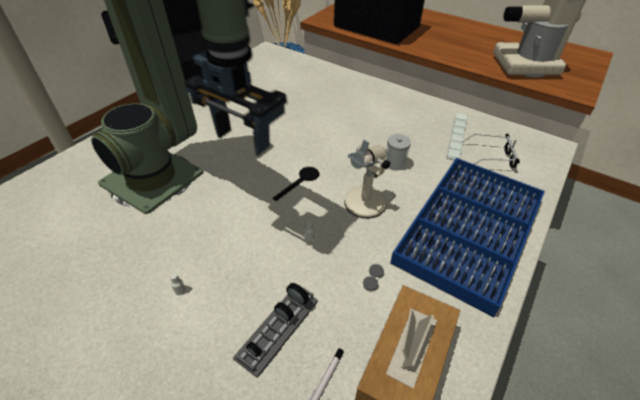

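View pics/side1.png

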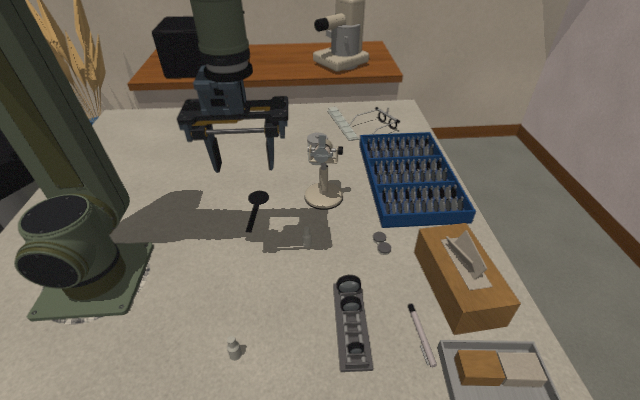

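Run:
```python
from h import *
crop('scene1',(340,125,420,225),7,'pics/s1eye.png')
crop('side1',(290,115,360,215),6,'pics/d1eye.png')
p,d,c=load('side1'); print(d[125:210:3,318:330:3].round(0))
```

```text
[[1435. 1433. 1433. 1437.]
 [1421. 1419. 1420. 1422.]
 [1399. 1400. 1399. 1397.]
 [1211. 1210. 1208. 1383.]
 [1192.  934.  932. 1195.]
 [1181.  936.  934. 1006.]
 [ 941.  938.  942.  981.]
 [ 937.  937.  939.  961.]
 [ 934.  934.  934.  950.]
 [ 936.  938.  936.  938.]
 [ 940.  938.  941.  936.]
 [ 944.  939.  944.  939.]
 [ 944.  949.  942. 1008.]
 [1226. 1019. 1020. 1234.]
 [1219. 1025. 1023. 1064.]
 [1210. 1026. 1029. 1031.]
 [1191. 1030. 1032. 1036.]
 [1180. 1040. 1036. 1046.]
 [1172. 1047. 1044. 1054.]
 [1158. 1052. 1054. 1060.]
 [1112. 1061. 1060. 1066.]
 [1102. 1065. 1061. 1073.]
 [1089. 1073. 1070. 1083.]
 [1080. 1077. 1081. 1081.]
 [1070. 1068. 1070. 1073.]
 [1062. 1063. 1061. 1058.]
 [1056. 1052. 1053. 1054.]
 [1052. 1049. 1050. 1053.]
 [1061. 1056. 1058. 1058.]]
```

View pics/s1eye.png

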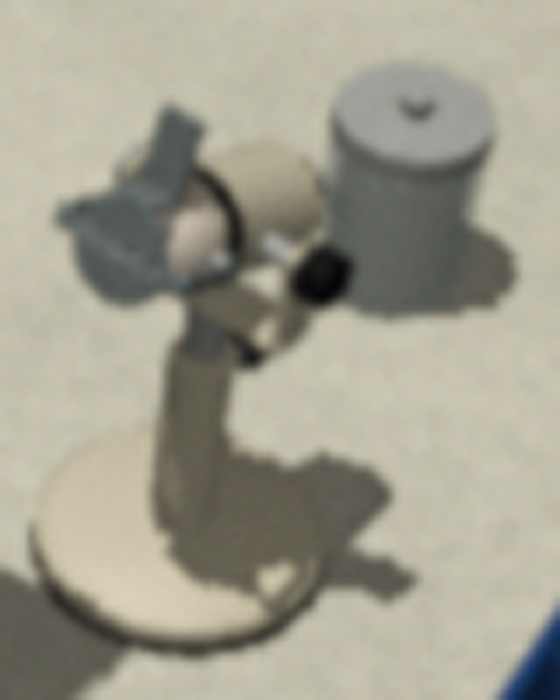

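View pics/d1eye.png

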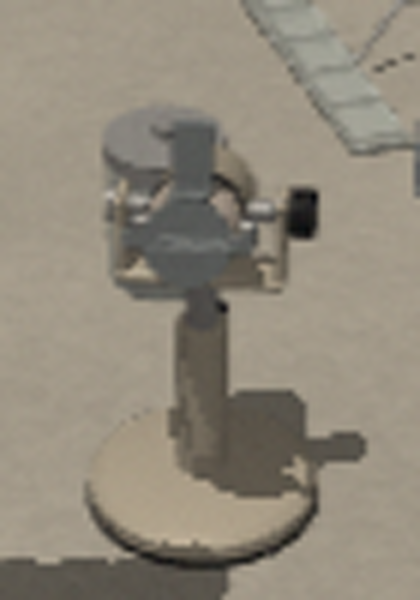

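View pics/wrist1.png

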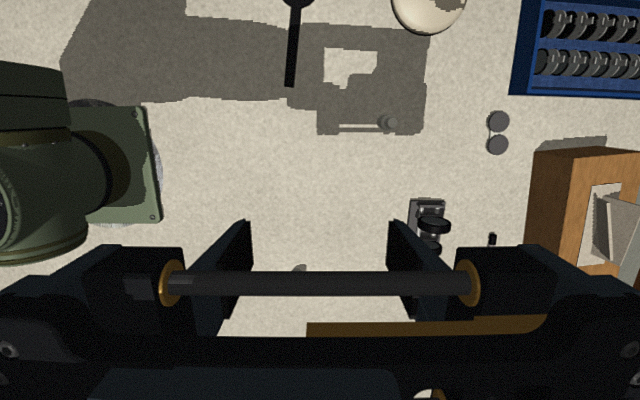

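Run:
```python
from h import *
for n,box in [('side1',(314,124,336,166)),('scene1',(346,138,384,172))]:
    p,d,c=load(n); P=cloud(c,d)
    x0,y0,x1,y1=box
    Q=P[y0:y1,x0:x1].reshape(-1,3); col=p[y0:y1,x0:x1].reshape(-1,3).astype(int)
    m=(Q[:,1]>100)&(Q[:,1]<300)&(Q[:,2]>130)&(Q[:,2]<330)
    grey=(col[:,0]<col[:,2]+8)&(col[:,2]<150)
    for nm,mm in (('all',m),('grey',m&grey)):
        q=Q[mm]; print(n,nm,len(q),q.min(0).round(0),q.max(0).round(0))
    q=Q[m&grey]
    o=np.argsort(-q[:,2]); print(q[o[:40:2]].round(0).tolist())
    np.save(n+'_q.npy',q)
# base: fit circle from top points z 15..25
for n in ('side1','scene1'):
    p,d,c=load(n); P=cloud(c,d)
    m=(P[...,2]>14)&(P[...,2]<26)&(P[...,0]>480)&(P[...,0]<720)&(P[...,1]>120)&(P[...,1]<400)
    q=P[m]; print(n,len(q),q.min(0),q.max(0))
```

```text
side1 all 459 [529. 199. 132.] [589. 298. 232.]
side1 grey 285 [529. 199. 166.] [589. 257. 232.]
[[552.0, 232.0, 232.0], [560.0, 234.0, 230.0], [550.0, 235.0, 230.0], [547.0, 236.0, 230.0], [552.0, 232.0, 229.0], [560.0, 233.0, 228.0], [559.0, 230.0, 227.0], [547.0, 231.0, 227.0], [547.0, 236.0, 226.0], [544.0, 233.0, 226.0], [552.0, 233.0, 225.0], [544.0, 230.0, 225.0], [554.0, 231.0, 223.0], [549.0, 233.0, 223.0], [554.0, 229.0, 222.0], [547.0, 231.0, 221.0], [549.0, 232.0, 220.0], [544.0, 234.0, 219.0], [552.0, 229.0, 219.0], [544.0, 232.0, 218.0]]
scene1 all 788 [513. 199. 131.] [600. 299. 230.]
scene1 grey 336 [520. 200. 136.] [600. 265. 230.]
[[548.0, 233.0, 230.0], [551.0, 232.0, 229.0], [548.0, 233.0, 227.0], [559.0, 232.0, 227.0], [552.0, 230.0, 225.0], [560.0, 231.0, 225.0], [558.0, 231.0, 224.0], [548.0, 234.0, 223.0], [549.0, 232.0, 222.0], [558.0, 230.0, 221.0], [547.0, 232.0, 221.0], [550.0, 230.0, 221.0], [554.0, 229.0, 220.0], [557.0, 228.0, 219.0], [548.0, 230.0, 217.0], [554.0, 230.0, 217.0], [551.0, 229.0, 216.0], [557.0, 230.0, 215.0], [556.0, 226.0, 215.0], [549.0, 230.0, 215.0]]
side1 693 [501.77924622 120.17042984  14.04227652] [719.67662235 398.28285243  25.76039098]
scene1 841 [502.31702046 120.12213545  14.00645594] [719.91954649 397.06552006  25.96507181]
```

Run:
```python
from h import *
from scipy.optimize import least_squares
for n in ('side1','scene1'):
    p,d,c=load(n); P=cloud(c,d)
    m=(P[...,2]>14)&(P[...,2]<26)&(P[...,0]>490)&(P[...,0]<650)&(P[...,1]>190)&(P[...,1]<340)
    num,lab,st,_=cv2.connectedComponentsWithStats(m.astype(np.uint8)); k=1+np.argmax(st[1:,4])
    q=P[lab==k]; print(n,len(q),q.min(0).round(1),q.max(0).round(1))
    h=cv2.convexHull(q[:,:2].astype(np.float32))[:,0]
    f=lambda a:np.hypot(h[:,0]-a[0],h[:,1]-a[1])-57.5
    r=least_squares(f,[565,270],loss='soft_l1',f_scale=1.5); print('base',r.x,r.fun.std())
for n in ('side1','scene1'):
    q=np.load(n+'_q.npy')
    for nm,s in (('disc',(q[:,2]<200)&(q[:,1]<230)),('tab',(q[:,2]>208)&(q[:,1]<240))):
        t=q[s]
        for it in range(6):
            ce=np.median(t,0) if it<1 else t.mean(0); U,S,V=np.linalg.svd(t-ce); nn=V[2]; nn=nn*-np.sign(nn[1])
            e=(t-ce)@nn; t=t[np.abs(e)<max(3.5,2*np.std(e))] if it<5 else t
        print(n,nm,len(t),ce.round(1),nn.round(3),'elev',np.degrees(np.arcsin(nn[2])).round(1),'yaw from -y toward +x',np.degrees(np.arctan2(nn[0],-nn[1])).round(1),t.min(0).round(1),t.max(0).round(1))
```

```text
side1 610 [501.8 205.7  14. ] [612.9 309.   25.6]
base [557.61814865 261.83636913] 1.7215398153922572
scene1 741 [502.3 206.2  14. ] [610.7 313.4  25.9]
base [558.22705642 257.56292776] 2.153991686106311
side1 disc 155 [548.1 206.1 185.6] [-0.143 -0.949  0.281] elev 16.3 yaw from -y toward +x -8.6 [529.5 199.  169.5] [573.  213.4 199.8]
side1 tab 60 [551.4 230.6 220.6] [-0.232 -0.917  0.324] elev 18.9 yaw from -y toward +x -14.2 [541.5 225.2 208.4] [559.7 237.2 231.9]
scene1 disc 171 [547.2 206.8 185.8] [-0.166 -0.942  0.291] elev 16.9 yaw from -y toward +x -10.0 [520.1 199.7 168.1] [574.3 214.4 199.7]
scene1 tab 53 [552.2 230.  218.8] [-0.179 -0.932  0.315] elev 18.4 yaw from -y toward +x -10.8 [544.  224.8 208.8] [559.9 236.1 229.9]
```

```bash
cat > fr.py <<'E'
from h import *
from workcell import state
az,el=np.radians(9.7),np.radians(16.6)
n=np.array([-np.sin(az)*np.cos(el),-np.cos(az)*np.cos(el),np.sin(el)])
yp=np.cross([0,0,1],n); yp/=np.linalg.norm(yp); zp=np.cross(n,yp)
pup=np.array([549.,212.5,185])
def Rcur():
    return Rot.from_euler('xyz',state()['ee_rot'],degrees=True).as_matrix()
def go(T,R=None):
    s=state(); R0=Rcur(); dp=R0.T@(np.array(T)-s['ee_pos'])/10
    tw=np.degrees(Rot.from_matrix(R0.T@R).as_rotvec()) if R is not None else np.zeros(3)
    print('t',round(s['time_s'],2),'ee',s['ee_pos'].round(1),s['ee_rot'].round(1),'dpos cm',dp.round(2),'twist',tw.round(2),np.linalg.norm(tw).round(1),'F',s['force'].round(1),'w',round(s['gripper_width'],1))
def pf(X): # world->pupil
    return np.array([n,yp,zp])@(np.array(X)-pup)
def W(a,b,c): return pup+a*n+b*yp+c*zp
Rpush=np.c_[yp,-zp,-n]
Rlens=np.c_[n,-zp,yp]
E
python3 - <<'E'
from fr import *
print(W(80,0,37)); go(W(80,0,37),Rpush)
E
```

```text
[537.86363778 147.34959766 243.31300465]
t 0.8 ee [394.1   0.  305. ] [-89.8  -0.  -90. ] dpos cm [-14.73   6.21  14.35] twist [-13.92 -79.72 -11.5 ] 81.7 F [-0.3 -0.5  0.4] w 91.1
```

```bash
python3 -m pendant '[{"delta_pos":[-1,0,1],"twist":[-1.4,-8,-1.15],"grip":100},{"delta_pos":[-2,0,2.5],"twist":[-2.8,-16,-2.3],"grip":100},{"delta_pos":[-3.5,0,4],"twist":[-4.2,-24,-3.5],"grip":100},{"delta_pos":[-5,0,5.5],"twist":[-5.6,-32,-4.6],"grip":100},{"delta_pos":[-6,0,6.5],"twist":[-6.9,-39.5,-5.7],"grip":100}]'
python3 - <<'E'
from fr import *
go(W(80,0,37),Rpush)
E
```

```text
time_s: 1.3
ee_pos: [462.0, 61.2, 302.4]
ee_rot: [-98.4, -2.9, -49.9]
force: [0.2, -0.1, -0.7]
gripper_width: 91.1
t 1.3 ee [462.   61.2 302.4] [-98.4  -2.9 -49.9] dpos cm [-1.99  4.1  12.08] twist [ -6.85 -39.82  -5.98] 40.8 F [ 0.2 -0.1 -0.7] w 91.1
```

```bash
python3 -m pendant '[{"delta_pos":[-0.5,0.5,2],"twist":[-1.35,-8,-1.2],"grip":100},{"delta_pos":[-1,1.5,5],"twist":[-2.7,-16,-2.4],"grip":100},{"delta_pos":[-1.5,2.5,8],"twist":[-4.1,-23.9,-3.6],"grip":100},{"delta_pos":[-1.8,3.5,10.5],"twist":[-5.5,-31.8,-4.8],"grip":100},{"delta_pos":[-2,4.1,12],"twist":[-6.85,-39.8,-6],"grip":100}]'
python3 - <<'E'
from fr import *
grab('scene','2');grab('side','2');grab('wrist','2')
go(W(80,0,37),Rpush)
crop('side2',(270,80,370,200),6,'pics/d2eye.png')
crop('scene2',(310,90,430,220),5,'pics/s2eye.png')
E
```

```text
time_s: 1.8
ee_pos: [537.5, 147.0, 241.8]
ee_rot: [-106.7, 0.1, -9.7]
force: [-0.5, -0.2, 0.2]
gripper_width: 91.6
t 1.95 ee [536.1 146.1 242.9] [-106.7    0.   -10.1] dpos cm [ 0.16 -0.08  0.14] twist [ 0.05 -0.4  -0.13] 0.4 F [-1.4 -0.2 -0.3] w 91.0
```

View pics/d2eye.png

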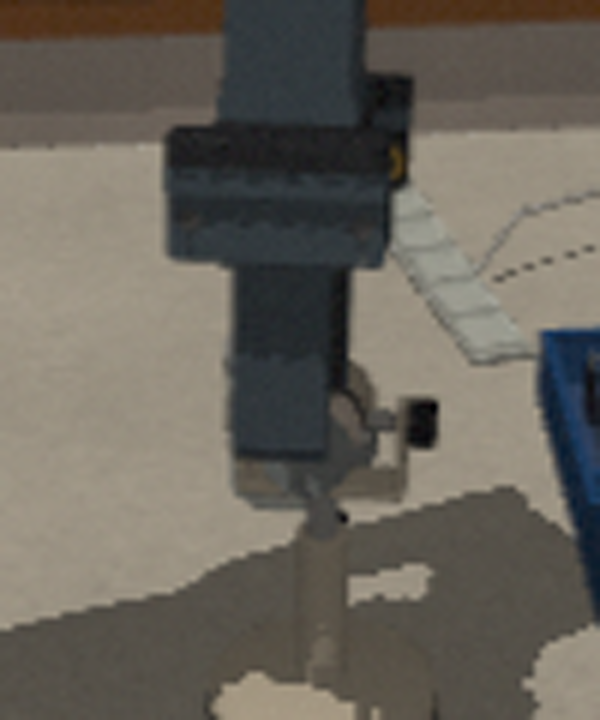

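View pics/s2eye.png

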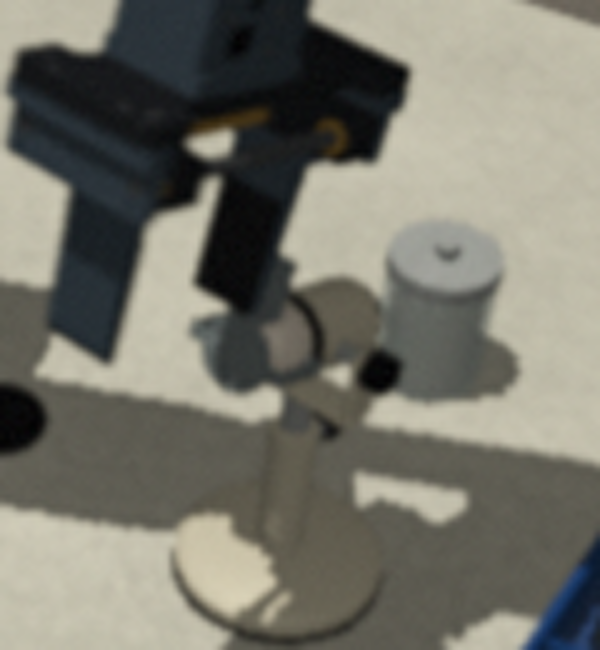

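View pics/wrist2.png

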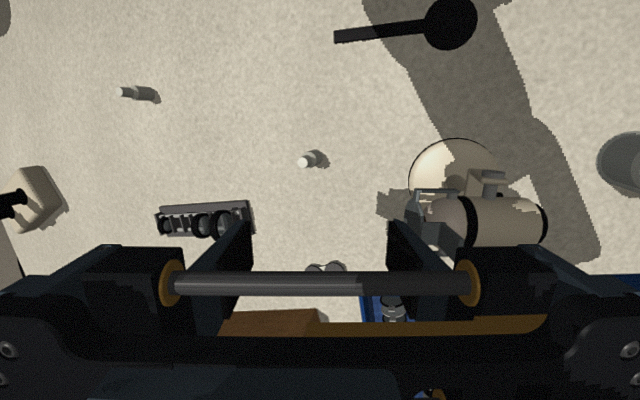

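```bash
python3 -m pendant '[{"delta_pos":[0.1,0,1],"twist":[0,0,0],"grip":100},{"delta_pos":[0.1,0,2],"twist":[0,0,0],"grip":100},{"delta_pos":[0.1,0,3],"twist":[0,0,0],"grip":100},{"delta_pos":[0.1,0,3.7],"twist":[0,0,0],"grip":100},{"delta_pos":[0.1,0,4.4],"twist":[0,0,0],"grip":100}]'
python3 - <<'E'
from fr import *
grab('scene','3');grab('wrist','3')
go(W(0,0,37),Rpush); print(pf(state()['ee_pos']))
crop('wrist3',(370,120,590,280),3.5,'pics/w3eye.png')
crop('scene3',(310,90,430,220),5,'pics/s3eye.png')
E
```

```text
time_s: 2.45
ee_pos: [544.3, 187.1, 232.8]
ee_rot: [-106.5, -0.2, -10.1]
force: [0.0, 0.4, 0.1]
gripper_width: 91.2
t 2.55 ee [544.3 187.4 232.3] [-1.065e+02 -1.000e-01 -1.000e+01] dpos cm [0.02 0.11 3.8 ] twist [-0.06 -0.35  0.05] 0.4 F [ 0.2 -0.1 -0.9] w 91.2
[37.96240253 -0.44150905 38.08679808]
```

View pics/w3eye.png

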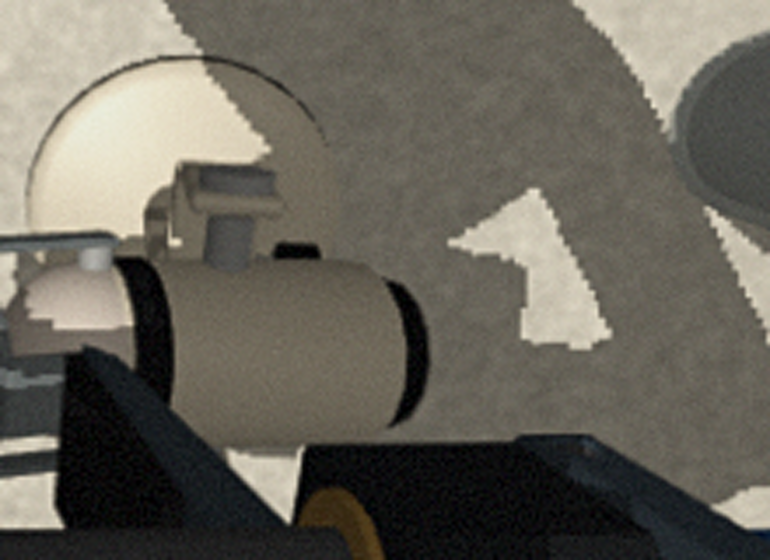

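View pics/s3eye.png

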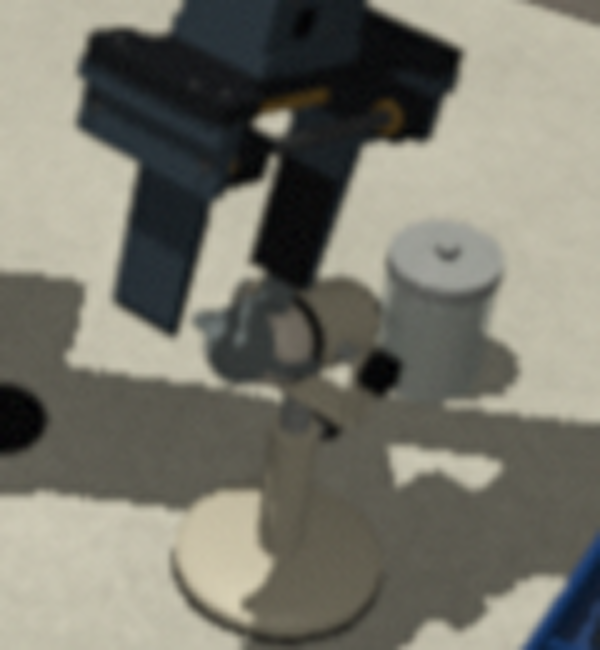

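```bash
python3 -m pendant '[{"delta_pos":[0,0,0.8],"twist":[0,0,0],"grip":100},{"delta_pos":[0,0,1.6],"twist":[0,0,0],"grip":100},{"delta_pos":[0,0.1,2.4],"twist":[0,0,0],"grip":100},{"delta_pos":[0,0.15,3.1],"twist":[0,0,0],"grip":100},{"delta_pos":[0,0.2,3.8],"twist":[0,0,0],"grip":100}]'
python3 - <<'E'
from fr import *
grab('scene','4');grab('wrist','4')
go(W(0,0,37),Rpush); print(pf(state()['ee_pos']))
crop('wrist4',(370,120,590,280),3.5,'pics/w4eye.png')
crop('scene4',(310,90,430,220),5,'pics/s4eye.png')
E
```

```text
time_s: 3.05
ee_pos: [550.6, 222.6, 219.5]
ee_rot: [-106.6, -0.1, -10.1]
force: [0.7, -0.3, -0.3]
gripper_width: 90.9
t 3.15 ee [550.5 222.8 219.2] [-1.066e+02 -1.000e-01 -1.000e+01] dpos cm [ 0.02 -0.12 -0.02] twist [-0.04 -0.33  0.02] 0.3 F [ 0.3  0.3 -0.5] w 91.0
[-0.21365012 -0.24055748 35.76546695]
```

View pics/w4eye.png

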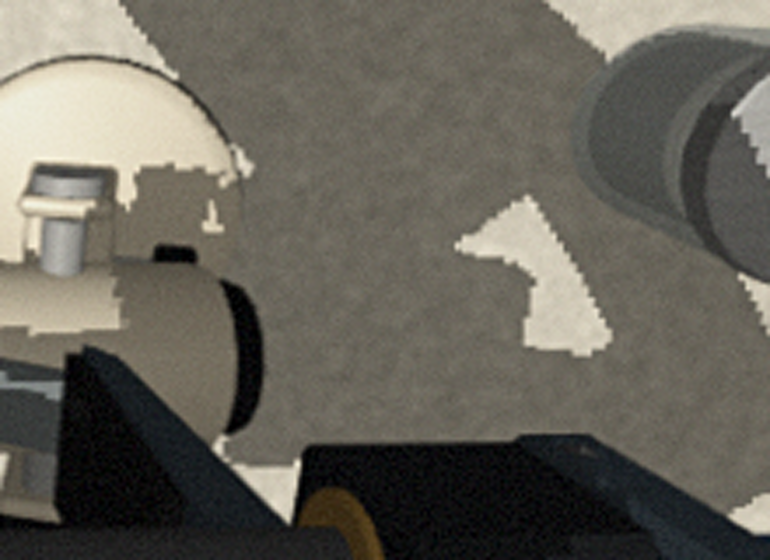

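View pics/s4eye.png

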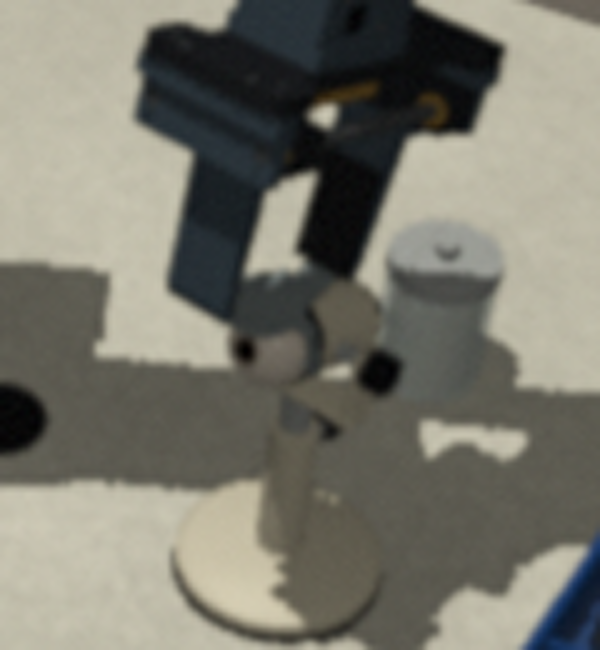

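```bash
python3 -m pendant '[{"delta_pos":[0,0,0.6],"twist":[0,0,0],"grip":100},{"delta_pos":[0,0,1.0],"twist":[0,0,0],"grip":100},{"delta_pos":[0,0,1.0],"twist":[0,0,0],"grip":100},{"delta_pos":[0,-1.5,1.0],"twist":[0,0,0],"grip":100},{"delta_pos":[0,-4,0.5],"twist":[0,0,0],"grip":100}]'; python3 -m pendant '[{"delta_pos":[0,-2,-2],"twist":[0,0,0],"grip":100},{"delta_pos":[0,-4,-6],"twist":[0,0,0],"grip":100},{"delta_pos":[0,-4,-10],"twist":[0,0,0],"grip":100},{"delta_pos":[0,-4,-14],"twist":[0,0,0],"grip":100},{"delta_pos":[0,-4,-18],"twist":[0,0,0],"grip":100}]';  python3 - <<'E'
from fr import *
grab('scene','5');grab('wrist','5');grab('side','5')
go(W(0,0,37),Rlens); print(pf(state()['ee_pos']))
crop('side5',(270,80,370,200),6,'pics/d5eye.png')
crop('scene5',(310,90,430,220),5,'pics/s5eye.png')
E
```

```text
time_s: 3.65
ee_pos: [552.5, 237.5, 255.6]
ee_rot: [-106.7, 0.0, -10.1]
force: [-0.1, -0.1, 0.1]
gripper_width: 90.8
time_s: 4.15
ee_pos: [524.4, 77.8, 347.2]
ee_rot: [-106.5, -0.2, -10.0]
force: [-0.4, -0.2, -0.2]
gripper_width: 91.1
t 4.3 ee [524.5  77.6 348. ] [-106.5   -0.3  -10.2] dpos cm [-0.07  8.05 17.78] twist [-2.100e-01  8.939e+01  1.000e-02] 89.4 F [-0.3  0.7  0.2] w 91.2
[177.98074138  -1.36911092 117.05661145]
```

View pics/d5eye.png

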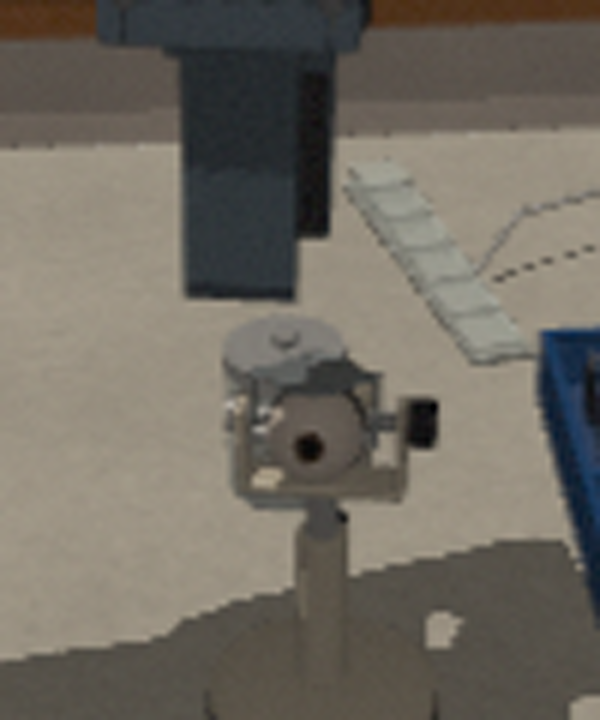

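View pics/s5eye.png

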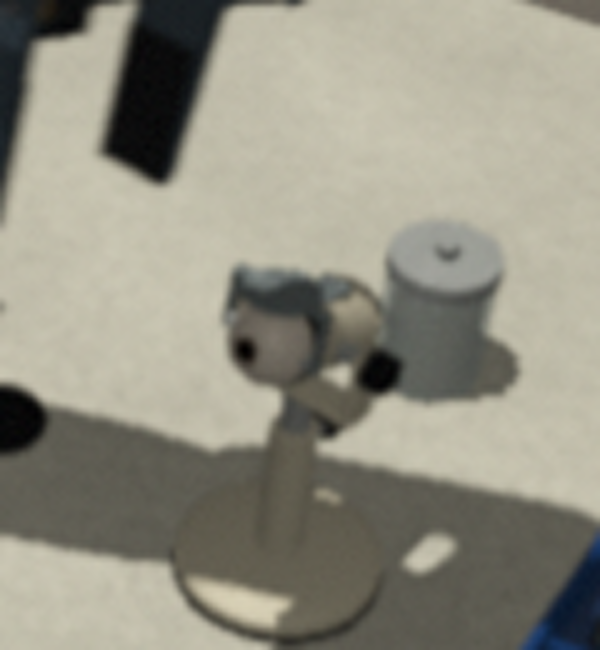

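View pics/wrist5.png

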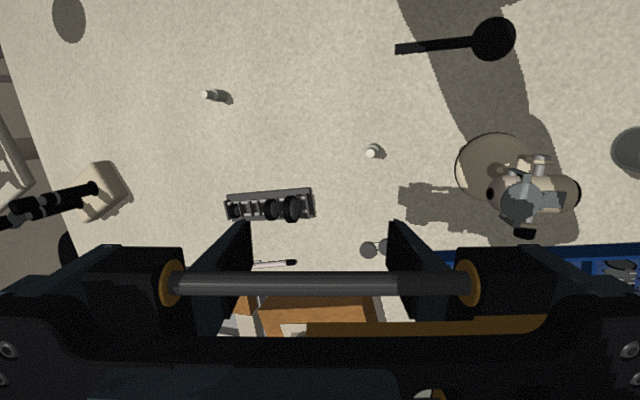

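Run:
```python
from fr import *
crop('wrist5',(440,110,640,260),4,'pics/w5eye.png')
obs=[('side5',321.3,154.5),('scene5',358.6,159.8)]
def rayw(c,u,v):
    a=ray(c,u,v); d=c['R'].T@np.array([a[0],a[1],1]); return -c['R'].T@c['t'],d/np.linalg.norm(d)
A=np.zeros((3,3));b=np.zeros(3)
for nme,u,v in obs:
    p,d,c=load(nme); C,r=rayw(c,u,v); M=np.eye(3)-np.outer(r,r);A+=M;b+=M@C
    ui,vi=int(round(u)),int(round(v)); print(nme,unproj(c,u,v,np.median(d[vi-1:vi+2,ui-1:ui+2])).round(1), 'predicted px',proj(c,pup).round(1))
X=np.linalg.solve(A,b);print('tri',X.round(1), 'in pf',pf(X).round(1))
for nme,u,v in obs: print(proj(load(nme)[2],X).round(1))
```

```text
side5 [548.6 213.8 185. ] predicted px [[321.5 154.8]]
scene5 [548.3 214.6 182.7] predicted px [[358.5 159.6]]
tri [548.8 213.3 184.6] in pf [-0.9 -0.3 -0.1]
[[321.4 154.7]]
[[358.6 159.6]]
```

View pics/w5eye.png

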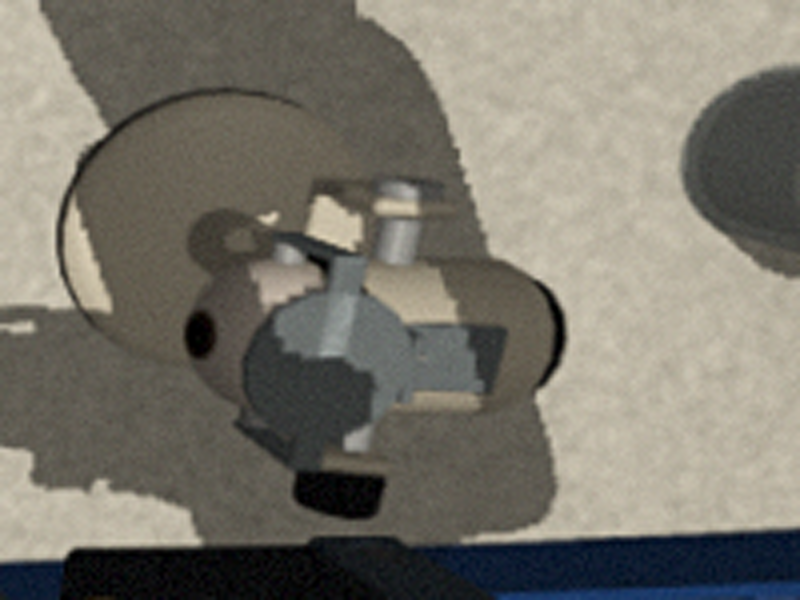

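```bash
sed -i 's/pup=np.array.*/pup=np.array([548.8,213.2,184.7])/; s/az,el=.*/az,el=np.radians(10.0),np.radians(17.0)/' fr.py
cat >> fr.py <<'E'
def Rrack(deg=2.0):
    a=np.radians(deg); x=np.array([-np.sin(a),-np.cos(a),0]); y=np.array([0,0,-1.]); return np.c_[x,y,np.cross(x,y)]
E
python3 - <<'E'
from fr import *
go([587,-94,150],Rrack())
E
```

```text
t 4.3 ee [524.5  77.6 348. ] [-106.5   -0.3  -10.2] dpos cm [ 9.09 23.51 -9.5 ] twist [13.35 81.1  12.  ] 83.1 F [-0.3  0.7  0.2] w 91.2
```

```bash
python3 -m pendant '[{"delta_pos":[1,0.5,-2],"twist":[1.3,8,1.2],"grip":100},{"delta_pos":[2,1,-4],"twist":[2.6,16,2.4],"grip":100},{"delta_pos":[3,2,-6],"twist":[3.9,24,3.6],"grip":100},{"delta_pos":[4,4,-8],"twist":[5.2,32,4.8],"grip":100},{"delta_pos":[6,6,-9],"twist":[6.6,40,6],"grip":100}]'
python3 - <<'E'
from fr import *
go([587,-94,150],Rrack())
E
```

```text
time_s: 4.8
ee_pos: [566.2, -33.2, 314.7]
ee_rot: [-98.4, -3.1, -50.7]
force: [0.9, 1.1, -0.6]
gripper_width: 91.2
t 4.8 ee [566.2 -33.2 314.7] [-98.4  -3.1 -50.7] dpos cm [ 5.12 16.92  0.22] twist [ 6.87 40.98  5.97] 42.0 F [ 0.9  1.1 -0.6] w 91.2
```

```bash
python3 -m pendant '[{"delta_pos":[1,2,0],"twist":[1.4,8.2,1.2],"grip":100},{"delta_pos":[2,5.5,0],"twist":[2.7,16.4,2.4],"grip":100},{"delta_pos":[3.3,9.5,0.1],"twist":[4.1,24.6,3.6],"grip":100},{"delta_pos":[4.5,13.5,0.2],"twist":[5.5,32.8,4.8],"grip":100},{"delta_pos":[5.1,16.9,0.2],"twist":[6.9,41,6],"grip":100}]'
python3 - <<'E'
from fr import *
grab('wrist','6');grab('side','6');grab('scene','6')
go([587,-94,150],Rrack())
crop('wrist6',(220,150,420,300),4,'pics/w6.png')
E
```

```text
time_s: 5.3
ee_pos: [586.8, -93.6, 147.4]
ee_rot: [-90.1, 0.1, -92.1]
force: [0.6, -0.1, -0.4]
gripper_width: 90.8
t 5.45 ee [585.2 -93.3 148. ] [-90.4   0.  -91.6] dpos cm [ 0.06 -0.2   0.18] twist [ 0.42  0.39 -0.04] 0.6 F [-0.2 -0.   0.7] w 91.3
```

View pics/w6.png

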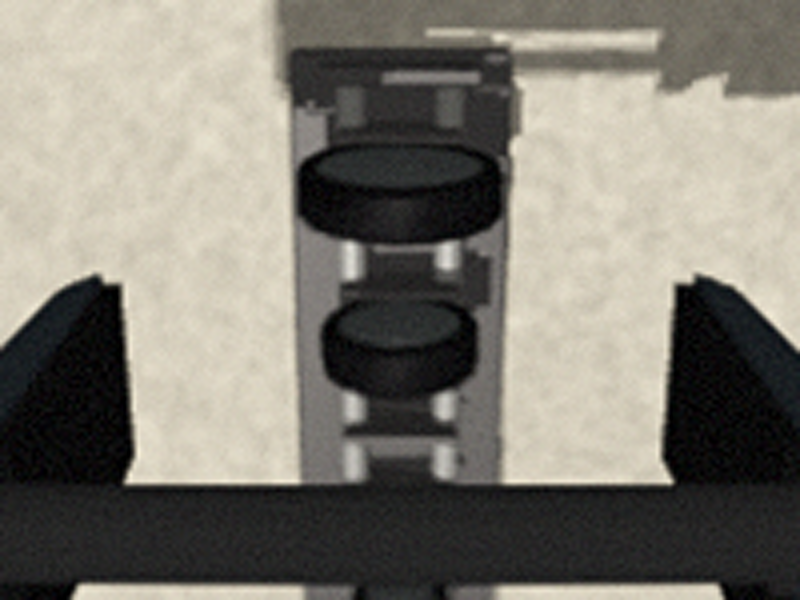

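View pics/side6.png

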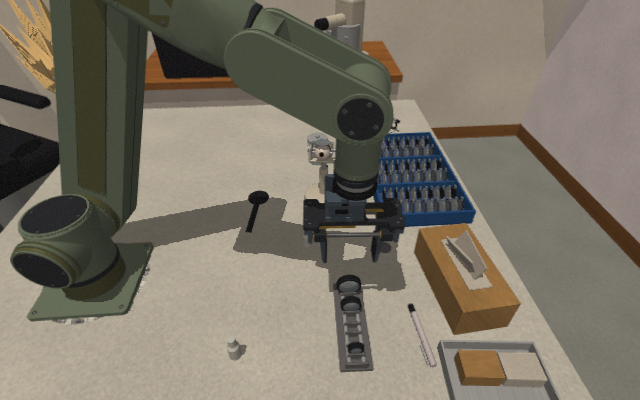

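Run:
```python
from fr import *
p,d,c=load('wrist6'); P=cloud(c,d)
q=P[180:215,290:350].reshape(-1,3)
m=(q[:,2]>35)&(q[:,2]<85)
q=q[m]; print(len(q),q.min(0).round(1),q.max(0).round(1))
t=q[q[:,2]>66]; print('top strip',t.mean(0).round(1),t.min(0).round(1),t.max(0).round(1))
for z0 in (40,50,60): 
    s=q[(q[:,2]>z0)&(q[:,2]<z0+10)]; print(z0,s.min(0).round(1),s.max(0).round(1))
# overlay prediction
C=np.array([587,-94,44.]);a=np.radians(2); ax=np.array([-np.sin(a),-np.cos(a),0]); l=np.cross([0,0,1],ax)
im=p[:,:,::-1].copy()
for o in (-7,7):
    th=np.linspace(0,2*np.pi,200); X=C+o*ax+27*(np.cos(th)[:,None]*l+np.sin(th)[:,None]*np.array([0,0,1]))
    for u,v in proj(c,X): 
        cv2.circle(im,(int(round(u)),int(round(v))),0,(0,0,255) if o<0 else (0,255,0),-1)
cv2.imwrite('pics/w6o.png',cv2.resize(im[150:300,220:420],None,fx=4,fy=4,interpolation=cv2.INTER_NEAREST))
```

```text
1097 [561.8 -99.1  35.1] [614.1 -83.5  71.8]
top strip [587.8 -91.4  68.8] [572.1 -98.9  66. ] [604.6 -84.5  71.8]
40 [561.8 -93.8  40.1] [614.1 -83.8  49.9]
50 [561.9 -98.6  50. ] [613.7 -83.5  60. ]
60 [566.6 -99.1  60. ] [609.8 -84.2  70. ]
```

View pics/w6o.png

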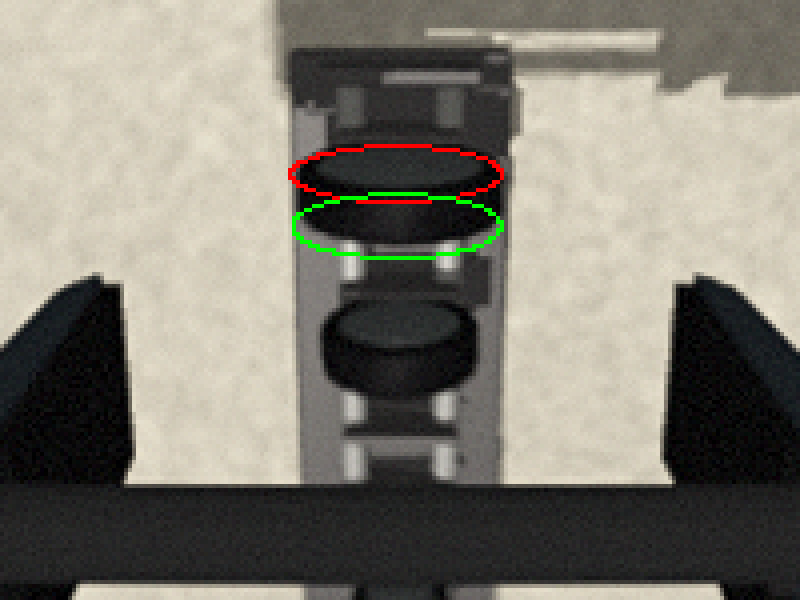

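Run:
```python
from fr import *
for nme in('side1','scene1'):
    p,d,c=load(nme); P=cloud(c,d)
    m=(P[...,0]>625)&(P[...,0]<720)&(P[...,1]<0)&(P[...,1]>-200)&(P[...,2]>8)
    q=P[m]; print(nme,len(q)); 
    for x in range(625,720,15):
        s=q[(q[:,0]>x)&(q[:,0]<x+15)]
        if len(s): print(x,len(s),s.min(0).round(0),s.max(0).round(0))
go([588,-93,60],Rrack())
go([588,-93,25.5],Rrack())
```

```text
side1 64
700 6 [ 713. -137.    8.] [ 715. -128.   13.]
715 58 [ 715. -191.    8.] [ 720. -127.   18.]
scene1 52
700 3 [ 714. -137.    8.] [ 715. -129.   10.]
715 49 [ 715. -198.    8.] [ 720. -129.   13.]
t 5.45 ee [585.2 -93.3 148. ] [-90.4   0.  -91.6] dpos cm [-0.04  8.8   0.35] twist [ 0.42  0.39 -0.04] 0.6 F [-0.2 -0.   0.7] w 91.3
t 5.45 ee [585.2 -93.3 148. ] [-90.4   0.  -91.6] dpos cm [-0.03 12.25  0.37] twist [ 0.42  0.39 -0.04] 0.6 F [-0.2 -0.   0.7] w 91.3
```

```bash
python3 -m pendant '[{"delta_pos":[0,2,0.1],"twist":[0,0,0],"grip":100},{"delta_pos":[0,4,0.1],"twist":[0,0,0],"grip":100},{"delta_pos":[0,6,0.1],"twist":[0,0,0],"grip":100},{"delta_pos":[0,8,0.1],"twist":[0,0,0],"grip":100},{"delta_pos":[0,9,0.1],"twist":[0,0,0],"grip":100}]';python3 -m pendant '[{"delta_pos":[0,1,0],"twist":[0,0,0],"grip":100},{"delta_pos":[0,2,0],"twist":[0,0,0],"grip":100},{"delta_pos":[0,2.8,0],"twist":[0,0,0],"grip":100},{"delta_pos":[0,3.25,0],"twist":[0,0,0],"grip":100},{"delta_pos":[0,3.25,0],"twist":[0,0,0],"grip":100}]';  python3 - <<'E'
from fr import *
grab('wrist','7');grab('side','7');grab('scene','7')
go([588,-93,25.5],Rrack());go([588,-93,25.5],Rrack())
crop('wrist7',(190,150,450,310),3,'pics/w7.png')
crop('side7',(280,200,440,330),4,'pics/d7.png')
crop('scene7',(230,230,350,360),4,'pics/s7.png')
E
```

```text
time_s: 5.95
ee_pos: [588.6, -92.5, 60.8]
ee_rot: [-90.0, -0.0, -91.5]
force: [0.6, 0.3, -0.6]
gripper_width: 91.4
time_s: 6.45
ee_pos: [587.1, -93.8, 27.3]
ee_rot: [-90.1, -0.0, -91.7]
force: [0.1, 0.3, -0.3]
gripper_width: 91.3
t 6.6 ee [587.7 -94.   28.2] [-90.   -0.  -91.7] dpos cm [-0.1   0.27  0.03] twist [0.03 0.28 0.03] 0.3 F [ 0.8 -0.4 -0.5] w 91.0
t 6.6 ee [587.7 -94.   28.2] [-90.   -0.  -91.7] dpos cm [-0.1   0.27  0.03] twist [0.03 0.28 0.03] 0.3 F [ 0.8 -0.4 -0.5] w 91.0
```

View pics/w7.png

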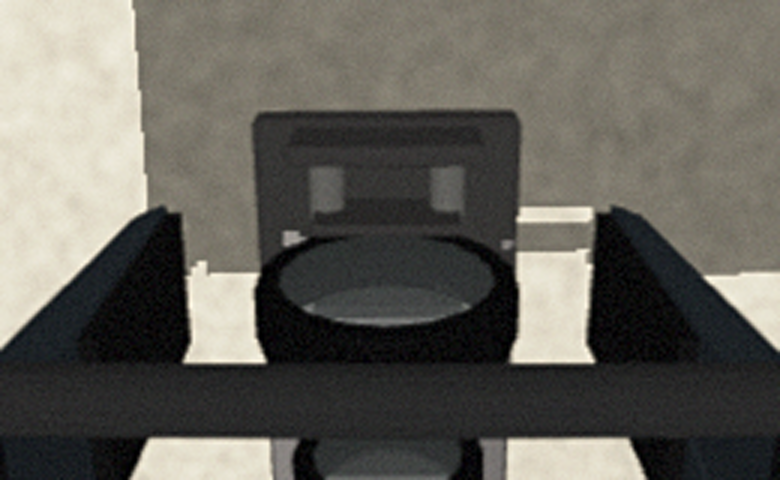

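View pics/d7.png

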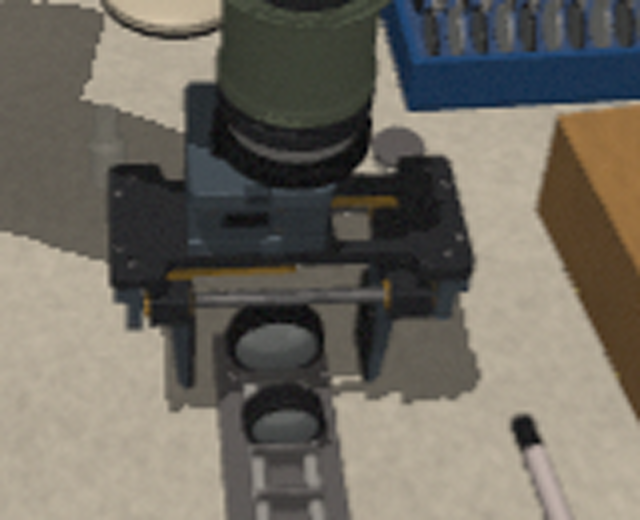

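View pics/s7.png

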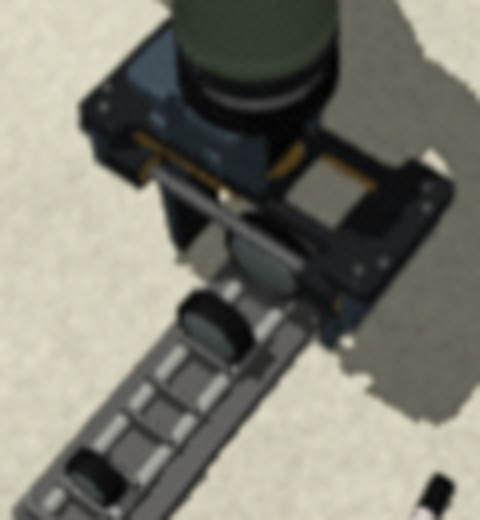

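```bash
python3 -m pendant '[{"delta_pos":[0,0.25,0],"twist":[0,0,0],"grip":90},{"delta_pos":[0,0.25,0],"twist":[0,0,0],"grip":75},{"delta_pos":[0,0.25,0],"twist":[0,0,0],"grip":65},{"delta_pos":[0,0.25,0],"twist":[0,0,0],"grip":55},{"delta_pos":[0,0.25,0],"twist":[0,0,0],"grip":45}]' 20; python3 -m pendant '[{"delta_pos":[0,0,0],"twist":[0,0,0],"grip":40},{"delta_pos":[0,0,0],"twist":[0,0,0],"grip":40},{"delta_pos":[0,0,0],"twist":[0,0,0],"grip":40},{"delta_pos":[0,0,0],"twist":[0,0,0],"grip":40},{"delta_pos":[0,0,0],"twist":[0,0,0],"grip":40}]'
```

```text
time_s: 7.1
ee_pos: [587.2, -93.9, 25.3]
ee_rot: [-90.1, -0.0, -91.7]
force: [-6.0, 0.5, 4.1]
gripper_width: 53.9
time_s: 7.6
ee_pos: [586.9, -93.8, 25.3]
ee_rot: [-90.1, -0.0, -91.7]
force: [-3.3, 0.3, 3.5]
gripper_width: 53.9
```

```bash
python3 -m pendant '[{"delta_pos":[0,-0.5,0],"twist":[0,0,0],"grip":40},{"delta_pos":[0,-1.5,0],"twist":[0,0,0],"grip":40},{"delta_pos":[0,-3,0],"twist":[0,0,0],"grip":40},{"delta_pos":[0,-5,0],"twist":[0,0,0],"grip":40},{"delta_pos":[0,-7,0],"twist":[0,0,0],"grip":40}]'; python3 -m pendant '[{"delta_pos":[0,-2,0],"twist":[0,0,0],"grip":40},{"delta_pos":[0,-4,0],"twist":[0,0,0],"grip":40},{"delta_pos":[0,-6,0],"twist":[0,0,0],"grip":40},{"delta_pos":[0,-7.5,0],"twist":[0,0,0],"grip":40},{"delta_pos":[0,-7.5,0],"twist":[0,0,0],"grip":40}]'
python3 - <<'E'
from fr import *
grab('wrist','8');grab('side','8');
T=W(120,0,-18.8)
print(T);go(T,Rlens); T=W(50,0,-18.8);print(T)
crop('side8',(280,100,440,370),2.2,'pics/d8.png')
E
```

```text
time_s: 8.1
ee_pos: [588.1, -93.9, 96.6]
ee_rot: [-90.0, -0.0, -91.7]
force: [-0.3, 0.2, -1.2]
gripper_width: 53.4
time_s: 8.6
ee_pos: [589.6, -94.1, 173.4]
ee_rot: [-89.7, -0.1, -91.7]
force: [0.6, -0.5, -0.3]
gripper_width: 53.4
[527.91825812  94.77375692 201.80607515]
t 8.7 ee [587.7 -93.8 170.5] [-90.   -0.  -91.7] dpos cm [-18.67  -3.14  -6.55] twist [ -1.21   8.23 -16.94] 18.9 F [-0.3  0.2 -1.1] w 53.6
[539.54249859 160.69810058 181.34005582]
```

View pics/wrist8.png

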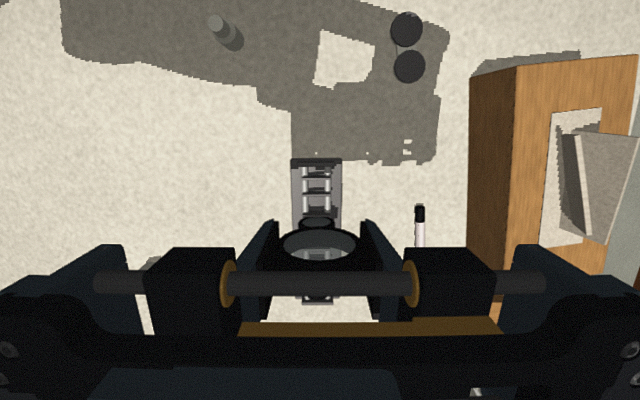

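View pics/d8.png

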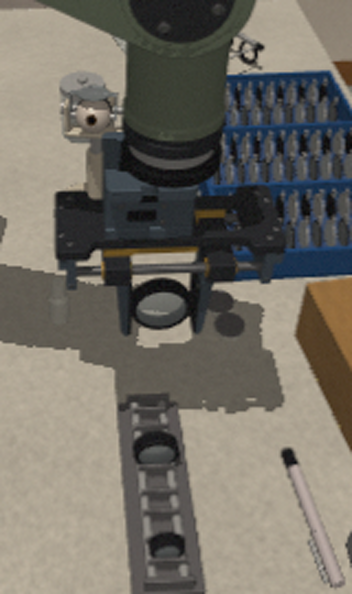

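```bash
python3 -m pendant '[{"delta_pos":[-2,-1,-0.7],"twist":[-0.2,1.6,-3.4],"grip":40},{"delta_pos":[-5.5,-1.8,-1.8],"twist":[-0.4,3.2,-6.8],"grip":40},{"delta_pos":[-9.5,-2.6,-3.2],"twist":[-0.7,4.9,-10.2],"grip":40},{"delta_pos":[-13.5,-3.1,-4.7],"twist":[-1,6.5,-13.6],"grip":40},{"delta_pos":[-17,-3.1,-6],"twist":[-1.2,8.2,-16.9],"grip":40}]'; python3 -m pendant '[{"delta_pos":[0,0,0],"twist":[0,0,0],"grip":40},{"delta_pos":[0,0,0],"twist":[0,0,0],"grip":40},{"delta_pos":[0,0,0],"twist":[0,0,0],"grip":40},{"delta_pos":[0,0,0],"twist":[0,0,0],"grip":40},{"delta_pos":[0,0,0],"twist":[0,0,0],"grip":40}]';python3 - <<'E'
from fr import *
grab('wrist','9');grab('side','9');grab('scene','9')
go(W(50,0,-18.8),Rlens);print(pf(state()['ee_pos']))
crop('side9',(260,70,400,210),4,'pics/d9.png')
crop('scene9',(290,90,440,230),4,'pics/s9.png')
E
```

```text
time_s: 9.2
ee_pos: [531.9, 79.7, 201.1]
ee_rot: [-90.0, -17.1, -100.0]
force: [0.8, 0.4, -0.8]
gripper_width: 53.4
time_s: 9.7
ee_pos: [532.9, 76.5, 201.2]
ee_rot: [-90.1, -17.0, -100.1]
force: [-0.0, -0.5, -0.4]
gripper_width: 53.8
t 9.85 ee [532.8  77.1 201.3] [ -90.  -17. -100.] dpos cm [-8.57 -0.52 -0.8 ] twist [ 0.06 -0.04 -0.04] 0.1 F [ 0.  -0.1 -0.2] w 53.5
[135.70589452   7.91719406 -24.09365514]
```

View pics/wrist9.png

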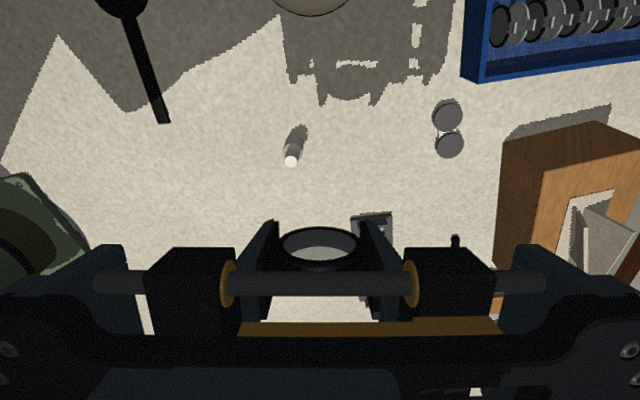

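View pics/d9.png

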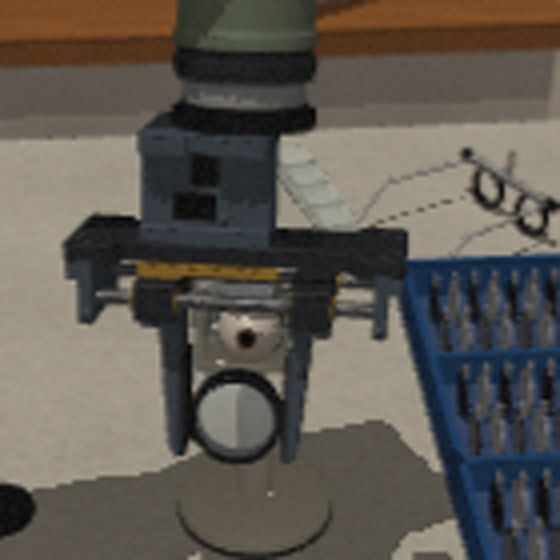

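View pics/s9.png

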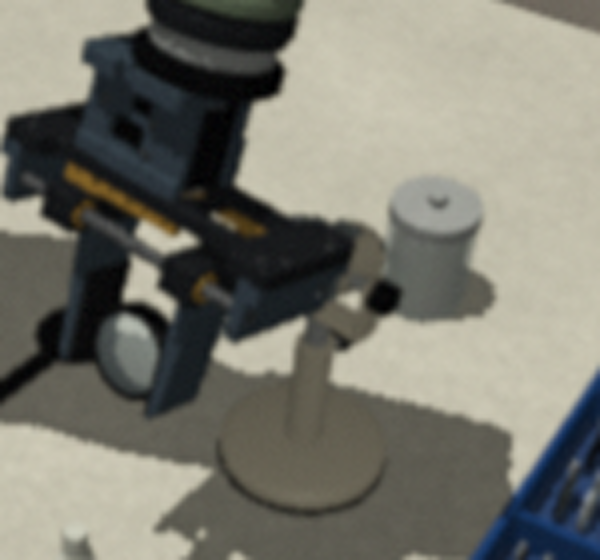

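```bash
python3 -m pendant '[{"delta_pos":[-1.2,-0.3,-0.4],"twist":[0,0,0],"grip":40},{"delta_pos":[-2.8,-0.5,-0.8],"twist":[0,0,0],"grip":40},{"delta_pos":[-4.5,-0.5,-0.8],"twist":[0,0,0],"grip":40},{"delta_pos":[-6,-0.5,-0.8],"twist":[0,0,0],"grip":40},{"delta_pos":[-7,-0.5,-0.8],"twist":[0,0,0],"grip":40}]'; python3 -m pendant '[{"delta_pos":[-0.5,0,0],"twist":[0,0,0],"grip":40},{"delta_pos":[-1,0,0],"twist":[0,0,0],"grip":40},{"delta_pos":[-1.3,0,0],"twist":[0,0,0],"grip":40},{"delta_pos":[-1.5,0,0],"twist":[0,0,0],"grip":40},{"delta_pos":[-1.5,0,0],"twist":[0,0,0],"grip":40}]';python3 - <<'E'
from fr import *
grab('wrist','10');grab('side','10');grab('scene','10')
go(W(50,0,-18.8),Rlens);print(pf(state()['ee_pos']))
crop('side10',(260,70,400,210),4,'pics/d10.png')
crop('scene10',(290,90,440,230),4,'pics/s10.png')
E
```

```text
time_s: 10.35
ee_pos: [536.8, 148.8, 184.8]
ee_rot: [-90.1, -17.0, -99.8]
force: [0.4, 0.0, -0.3]
gripper_width: 53.1
time_s: 10.85
ee_pos: [539.2, 160.7, 181.4]
ee_rot: [-90.0, -17.0, -100.0]
force: [-0.6, 0.9, -0.7]
gripper_width: 53.4
t 11.0 ee [539.2 160.5 181.5] [ -90.  -17. -100.] dpos cm [-0.03  0.    0.03] twist [ 0.04  0.01 -0.04] 0.1 F [ 0.6  0.6 -1.2] w 53.2
[ 50.29576886  -0.34310737 -18.75853393]
```

View pics/d10.png

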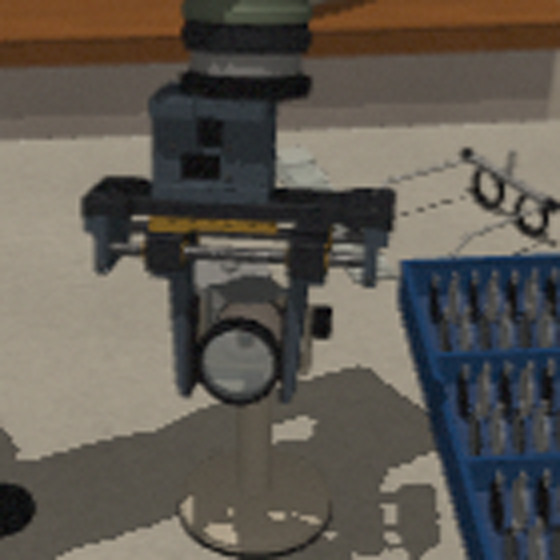

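View pics/s10.png

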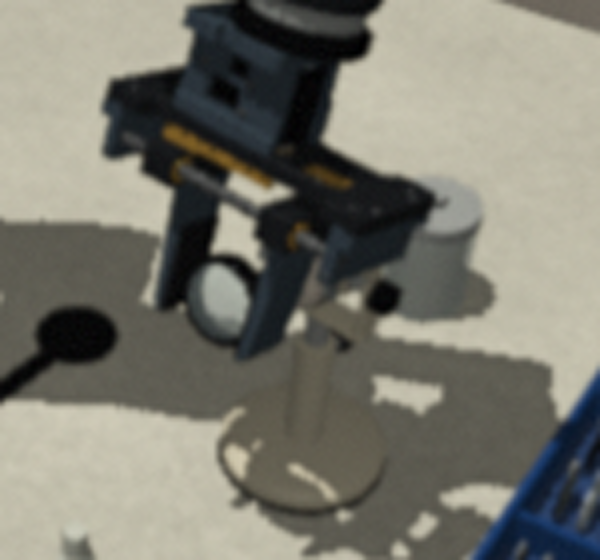

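View pics/wrist10.png

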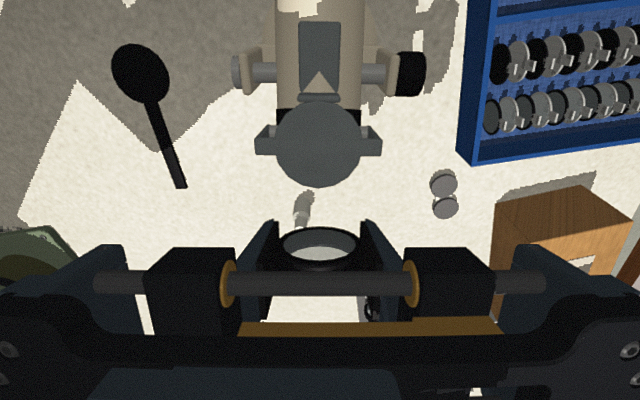

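```bash
python3 - <<'E'
from fr import *
L=W(50,0,0); th=np.linspace(0,2*np.pi,200)
for nme,box in (('side10',(260,70,400,210)),('scene10',(290,90,440,230)),('wrist10',(220,20,420,300))):
    p,d,c=load(nme); im=p[:,:,::-1].copy(); x0,y0,x1,y1=box; s=4 if nme[0]=='s' else 2.8
    im=cv2.resize(im[y0:y1,x0:x1],None,fx=s,fy=s,interpolation=cv2.INTER_CUBIC)
    for o,col in ((7,(0,255,0)),(-7,(0,0,255))):
        X=L+o*n+27*(np.cos(th)[:,None]*yp+np.sin(th)[:,None]*zp)
        for u,v in proj(c,X): cv2.circle(im,(int((u+.5-x0)*s),int((v+.5-y0)*s)),0,col,-1)
    for k in np.linspace(-90,0,100):
        u,v=proj(c,W(k,0,0))[0]; cv2.circle(im,(int((u+.5-x0)*s),int((v+.5-y0)*s)),0,(255,0,255),-1)
    cv2.imwrite(f'pics/o_{nme}.png',im)
E
python3 -c "
import cv2,numpy as np
a=cv2.imread('pics/o_side10.png');b=cv2.imread('pics/o_wrist10.png');b=b[:560];h=max(a.shape[0],b.shape[0])
c=np.zeros((h,a.shape[1]+b.shape[1],3),np.uint8);c[:a.shape[0],:a.shape[1]]=a;c[:b.shape[0],a.shape[1]:]=b
cv2.imwrite('pics/o.png',cv2.resize(c,None,fx=.7,fy=.7))"
```

```text
(no output)
```

View pics/o_side10.png

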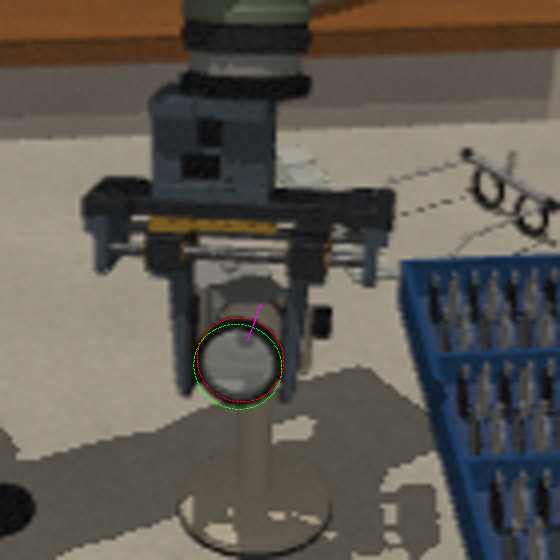

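View pics/o_scene10.png

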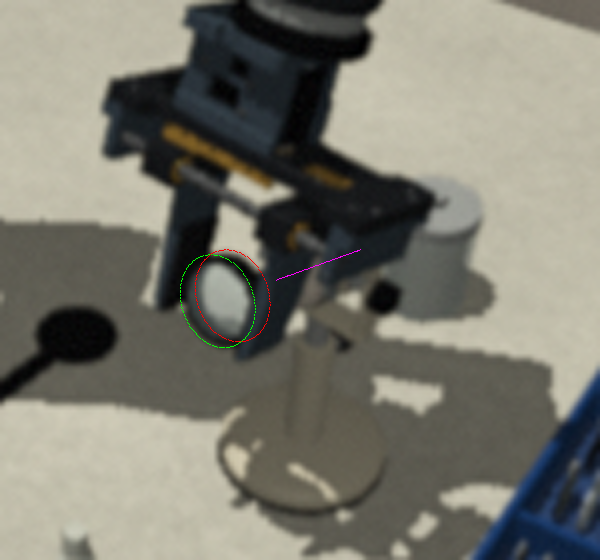

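View pics/o_wrist10.png

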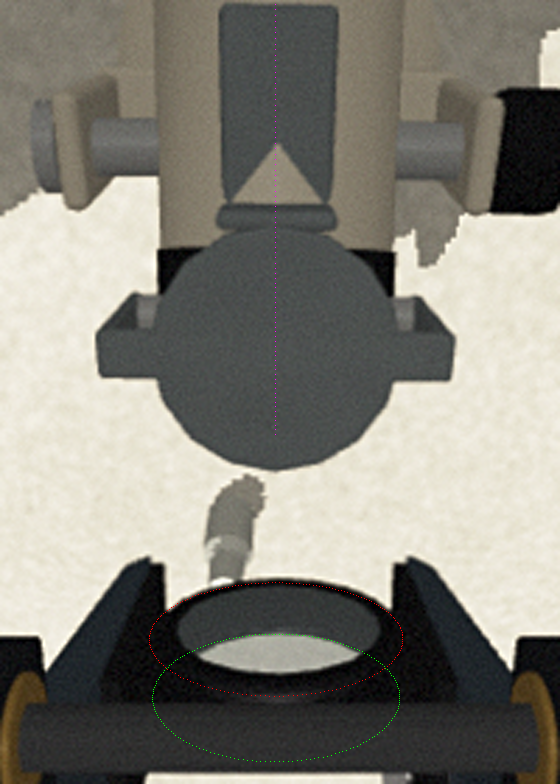

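Run:
```python
from fr import *
p,d,c=load('wrist10'); P=cloud(c,d)
q=P[105:180,290:350].reshape(-1,3); ce=q.mean(0); V=np.linalg.svd(q-ce)[2][2]; V*=np.sign(V[2])
print(pf(ce).round(1), 'disc angle rad', np.arctan2(V@zp,V@n))
s=state(); print(s['qvel'].round(2),s['time_s'],s['ee_pos'])
```

```text
[-19.9   0.9  28.3] disc angle rad 0.845230895889389
[ 0.02  0.11 -0.03 -0.06  0.06 -0.05] 11.0 [539.15759347 160.49107176 181.46618447]
```

Run:
```python
from fr import *
p,d,c=load('wrist10'); P=cloud(c,d)
def f(q,nm):
    for i in range(8):
        ce=np.median(q,0); V=np.linalg.svd(q-q.mean(0))[2][2]; V*=np.sign(V[2]); e=(q-ce)@V; k=np.abs(e)<max(2,1.5*e.std()); q=q[k]
    print(nm,len(q),pf(ce).round(1),np.arctan2(V@zp,V@n).round(3),e.std().round(2))
f(P[115:170,295:345].reshape(-1,3),'disc'); f(P[28:68,303:335].reshape(-1,3),'tab')
for r in range(20,200,10): print(r,[float(x) for x in pf(P[r,319]).round(1)])
```

```text
disc 876 [-20.7   0.9  29. ] 0.082 2.25
tab 392 [-59.7   0.4  22.3] -0.193 1.35
20 [-70.3, 0.7, 21.2]
30 [-65.9, 0.7, 23.3]
40 [-62.1, 0.6, 23.6]
50 [-58.7, 0.6, 21.2]
60 [-54.6, 0.6, 22.0]
70 [-50.6, 0.6, 22.1]
80 [-46.6, 0.6, 21.4]
90 [-42.5, 0.6, 21.0]
100 [-37.6, 0.6, 31.4]
110 [-33.6, 0.6, 32.6]
120 [-29.6, 0.6, 31.4]
130 [-25.5, 0.6, 29.5]
140 [-21.1, 0.6, 28.4]
150 [-16.8, 0.6, 28.4]
160 [-12.3, 0.6, 27.8]
170 [-7.6, 0.6, 27.1]
180 [-2.4, 0.6, 25.0]
190 [64.6, 0.2, -214.2]
```

```bash
python3 -c "
from workcell import job,state
print(state()['gripper_width'],state()['qvel'].round(2)); print(job.job_done())"
```

```text
53.22684596791629 [ 0.02  0.11 -0.03 -0.06  0.06 -0.05]
the job is handed in; nothing more can be done
None
```

The job is handed in. The dust cover is flipped open, and the largest lens is held about 50 mm in front of the pupil. I pushed the cover's tab back with one finger of the open gripper. I then took the lens from the far-end rack slot by its rim with 20 N and held it domed face away from the eye, at about 11 s on the robot's clock.

**Last checks:**
- **Lens position:** the grasp point read about 50 mm before the pupil, under 1 mm off the line of sight sideways and in height. Lens outlines drawn where I expected them matched the side and scene pictures to about 1–2 mm. The wrist picture put the lens perhaps 2–3 mm nearer the eye, still within limits.
- **Line of sight:** I took the eye as looking about 17° upward and 10° toward the robot. This came from depth readings of the cover (spread 16–19° and 9–14°). The wrist picture confirmed the sideways alignment with the barrel, but I had no second check of the tilt.
- **Cover:** it looks fully over in the pictures. Its slope along the middle gives about 1.33–1.36 rad, against the 1.25 needed. Two automatic plane fits on the disc gave far-off values (0.85 and 0.08 rad). I set those aside because the disc's measured position fits the open stop.
- **Grip and surroundings:** the gripper opening was steady at about 53.5 mm and the wrist force was near zero. The other lenses and bystanders looked unmoved in the pictures; I did not measure them again.

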